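Wind up the router lift with its crank

TASK

Put the loose crank squarely and fully down on the square shaft end of the router lift, then wind it clockwise (seen from above) by its handle, several turns, to raise the cutter until its tip is level with the top of the gauge bar, to within about 2 mm. Turn the shaft only with the crank, leave the crank sitting on the shaft, and leave the other things on the bench where they are.

Things in the scene. Friction and masses are not known exactly. Their poses are not given: they have to be found in the camera images.
- crank_hub (a point): Centre of the square hub of the loose dark steel crank (250 g), which lies flat, handle up. Hub 28 x 28 mm, 24 mm high; this point is 12 mm above the crank's flat underside. Its z is up, along the socket: a 14.4 mm square hole right through, sides parallel to the hub's, mouth bevelled below. The bar (16 mm wide, 10 mm thick, flush with the underside) runs along +x to the handle.
- crank_handle (a point): Centre of the crank's upright black handle: a round sleeve 22 mm in diameter, 44 mm tall (12 to 56 mm above the crank's underside; this point is 34 mm above it), its axis 60 mm from the hub's. It spins freely on its pin, so it can be carried round in a firm grip without turning the wrist.
- shaft: Vertical steel shaft end: a 12 mm square, 20 mm high, then tapering to 7.5 mm at 26 mm. Origin: centre of the square's foot, on the boss that carries the seated crank's underside (hub point then 12 mm above this origin). x, y square to its flats, z up. Turns stiffly (0.12 N m), stays where left. Each clockwise turn seen from above raises the cutter 8 mm; anticlockwise lowers it.
- plate: Aluminium plate of the router lift, 210 x 280 x 10 mm, fixed on the bench; origin under its centre, long side along its y. Towards -y stands a round boss (26 mm across, top 22 mm above the bench) with the square shaft end; 145 mm from it, towards +y, the cutter; then the gauge bar.
- bit_tip (a point): Top centre of the router cutter, 20 mm across, standing upright in the black throat of the plate, not running. It only moves up and down, driven by the shaft.
- gauge_top (a point): Centre of the flat top (26 x 16 mm) of the aluminium gauge bar that stands in a dark foot on the plate, 63 mm from the cutter on the side away from the shaft. It is fixed, at a height that differs each time, 22 to 36 mm above the cutter's starting height.
- jar_mid (a point): Bystander: centre of a glass jar with a steel lid, 64 mm across, 80 mm high. It and the crank stand on opposite sides of the plate, either way round.
- spanner_mid (a point): Bystander: middle of a spanner lying on the bench beyond the plate.
- offcut_mid (a point): Bystander: centre of a wooden offcut 50 x 160 x 22 mm lying on the bench beyond the plate.
Mind the look-alikes: they are no part of the job. What is shaped like the part that bears crank_hub but green or red is not meant.

How it is judged:
On the way, in this order (a step that is already met when the one before it is completed fails the run):
1. the crank sits fully down on the square shaft end, with the cutter still more than 15 mm below the gauge (horizontal distance between crank_hub and shaft below 0.004 m and z of crank_hub in the frame of shaft below 0.016 m and angle between crank_hub's own z axis and vertical below 0.15 rad and z of bit_tip in the frame of gauge_top below -0.015 m), for 0.2 s.
2. the crank, still on the shaft, has wound the cutter to within 10 mm below the gauge (horizontal distance between crank_hub and shaft below 0.006 m and z of crank_hub in the frame of shaft below 0.022 m and z of bit_tip in the frame of gauge_top between -0.01 and -0.003 m), for 0.05 s.
At the end, for the whole second after the job is handed in: The cutter's tip is level with the gauge bar's top within 2.5 mm, the crank sits fully down on the square shaft end (within 4 mm of its seat, upright), released, and the shaft is at rest (z of bit_tip in the frame of gauge_top between -0.0025 and 0.0025 m and horizontal distance between crank_hub and shaft below 0.004 m and z of crank_hub in the frame of shaft below 0.016 m and angle between crank_hub's own z axis and vertical below 0.15 rad and angular speed of shaft below 0.1 rad/s); the robot touches nothing.
It fails at once if the shaft is turned with the fingers instead of the crank (contact force between the fingers and shaft above 3 N).
It fails at once if a bystander is moved by more than 30 mm (distance of any of jar_mid, spanner_mid, offcut_mid from where it was at the start of the episode above 0.03 m).
It also fails if it takes over 72 s, if anything falls off the work surface, if the arm or the gripper's body presses on something with over 40 N, if the wrist force passes 120 N, or if a joint passes its speed limit or range.

ROBOT

A 6-joint arm with a two-finger parallel gripper is mounted at the origin on the work surface. World frame = base frame: x ahead of the robot, y to its left, z up, the work surface at z = 0. Lengths are in m, angles in rad, forces in N, time in s.
With the tool pointing down it reaches from about 0.3 to 0.775 m from the base axis. Payload 14.6 kg.
Tool frame: the origin (TCP) lies midway between the tips of the shut fingers; the grasp point (between the pads) lies 19 mm behind it; z points along the fingers, y is the line along which they close (so a half turn about z gives the same grasp; the last joint's range is limited). The gripper opens to 94 mm and grips with 3 to 60 N. Pads are 16 mm wide; open, the fingers measure 119 mm over their backs; the gripper's body (75 mm by 177 mm) begins 78 mm behind the grasp point.
Start: joints at [-1.19, 0.3, 1.521, -0, 1.321, -0.067], TCP at [0.238, -0.496, 0.205] pointing down, gripper open.
Joint ranges: [-3.03, 3.03], [-0.79, 2.21], [0.23, 2.52], [-1.04, 4.18], [0, 3.07], [-2.55, 2.55]. Speed limits (rad/s): [2.22, 2.22, 2.57, 3.14, 3.14, 3.14].

INTERFACE

Orientations are given as a rotation vector (axis times angle).
In Python, from workcell import read_state, grab_frame, finish_job gives the robot as it stands.
- The arm moves only by the tool drive_tool, never from a script. Its argument "steps" is one flat list of numbers, 7 for each row, row after row: the shift along the tool's x, y, z in units of 15 cm (1.0 is 15 cm), then the turn, a rotation vector about the tool's x, y, z in units of 180 degrees (1.0 is 180 degrees), then the gripper command: -1 is shut, 1 is fully open, values between are in proportion. A call has 1 to 5 rows; each row is the pose to reach, as a shift and turn from the pose commanded when the call began, along the tool's axes at that moment, turning the shorter way round; what a row does not reach only later rows make up. A row lasts 1/10 s, in which the tool goes at most 50 mm and 8.59 degrees, less where a joint would pass 70% of its speed; a pose out of reach is approached as far as the arm can. A call with a number of a shift or a turn outside -1 to 1 is refused whole. A call with a gripper value outside its range is refused whole. The fingers move at their own pace and stop on an object; "squeeze" is the grip in N (left out, the last holds). Time passes only in rows, so rows that repeat a pose let the fingers close. It gives the time, the measured TCP pose, the force, the opening and the grip force at its end, in the units of the state.
- read_state(): the state, without advancing time (a new reading comes with each control period).
- grab_frame(name): name is "side" or "top" or "wrist"; returns a dict with "pixels" (480x640x3 uint8, blue, green, red), "z_map" (480x640 float32, m along the optical axis (not along the pixel's ray), 0 where there is no reading), "K" (3x3 intrinsics, pixels), "T" (4x4, takes a point from camera to world coordinates). Camera axes: x right, y up, looking along -z (the intrinsics and any distortion apply to the point x, -y, -z); pixel columns grow to the right and rows downward; lengths in m; the calibration is good to about 2 mm. The wrist camera is an equidistant fisheye: a pixel r from the principal point sees the ray r / f radians off the axis. A picture is of the moment at which its call begins.
- finish_job(): hands the job in; it is judged then, once.
The state is a dict: "time_s": time; "joints": joint angles; "qd": joint speeds; "joint_efforts": joint torques, N m; "ee_pos": TCP position; "tcp_rot": TCP orientation; "contact_force": force on the tool from outside, world axes, zero at the start; "ft_torque": the same for the moment, N m; "width": finger opening in m; "grasp_force": force on a finger pad.
Only numpy, scipy, OpenCV 4.12 (cv2) and the standard library are available. Lean on these libraries where they do the work, as an engineer would, in place of code of your own. Each camera call takes 0.05 s, during which the arm holds its last target. There are 200 camera calls.

## Working session

There is one attempt and no reset: what is moved stays moved. The work goes in short steps, Python scripts to look and compute and a tool call to move; the robot and the scene stay as the last step left them, time stands still between calls to the robot, and variables do not carry over. Pictures are saved under pics/ and viewed, at most 10 in all, crops included, and the job is handed in when it is done.

Besides the shell and the picture viewer there is one more tool, called after "Emit:" in YAML: its name, and indented under it one key for each argument. drive_tool: Moves the arm, as the interface text tells. Its arguments: {"type":"object","properties":{"steps":{"type":"array","items":{"type":"number"}},"squeeze":{"type":"number"}},"required":["steps"]}

```bash
mkdir -p pics
cat > h.py <<'E'
import numpy as np, cv2, json
from workcell import read_state, grab_frame, finish_job
from scipy.spatial.transform import Rotation as R
def cloud(f):
    z=f["z_map"];K=f["K"];T=f["T"];v,u=np.mgrid[:480,:640]
    P=np.stack([(u-K[0,2])/K[0,0]*z,-(v-K[1,2])/K[1,1]*z,-z],-1)
    W=P@T[:3,:3].T+T[:3,3]; W[z<=0]=np.nan
    return W
E
python3 - <<'E'
from h import *
f=grab_frame("top");g=grab_frame("side")
np.savez("a.npz",tp=f["pixels"],tz=f["z_map"],tK=f["K"],tT=f["T"],sp=g["pixels"],sz=g["z_map"],sK=g["K"],sT=g["T"])
cv2.imwrite("pics/top.png",f["pixels"]);cv2.imwrite("pics/side.png",g["pixels"])
s=read_state();print(s);print(f["K"],f["T"],g["T"])
E
```

```text
{'time_s': 0.1, 'joints': array([-1.18960382e+00,  3.00415787e-01,  1.52150668e+00,  1.67629718e-05,
        1.32070374e+00, -6.66118648e-02]), 'qd': array([ 7.01116061e-04, -1.40621770e-03, -6.49472564e-04,  9.49658008e-05,
       -1.40790660e-03,  1.66692221e-04]), 'joint_efforts': array([ 1.25585902e-03, -5.32641721e+01, -3.53283942e+01,  7.09447078e-02,
        2.35047826e-02, -5.14225906e-05]), 'ee_pos': array([ 0.23805215, -0.49555661,  0.20494815]), 'tcp_rot': array([-3.06217727e+00, -6.97313356e-01,  2.29041021e-04]), 'contact_force': array([ 0.08940191,  0.10095563, -0.35368607]), 'ft_torque': array([0.01188583, 0.00696264, 0.01996591]), 'grasp_force': 0.0, 'width': 0.0940081290018528}
[[610.18846628   0.         310.52566104]
 [  0.         610.18846628 242.96315144]
 [  0.           0.           1.        ]] [[ 0.02074844  0.99831708 -0.0541526   0.52256198]
 [-0.99962398  0.01974341 -0.01902884 -0.00898544]
 [-0.01792765  0.05452706  0.99835134  1.47191051]
 [ 0.          0.          0.          1.        ]] [[-0.98248144  0.10905945 -0.15111667  0.4946999 ]
 [-0.18556211 -0.49751646  0.84737481  0.66518986]
 [ 0.0172312   0.86057156  0.50903799  0.48532126]
 [ 0.          0.          0.          1.        ]]
```

View pics/top.png

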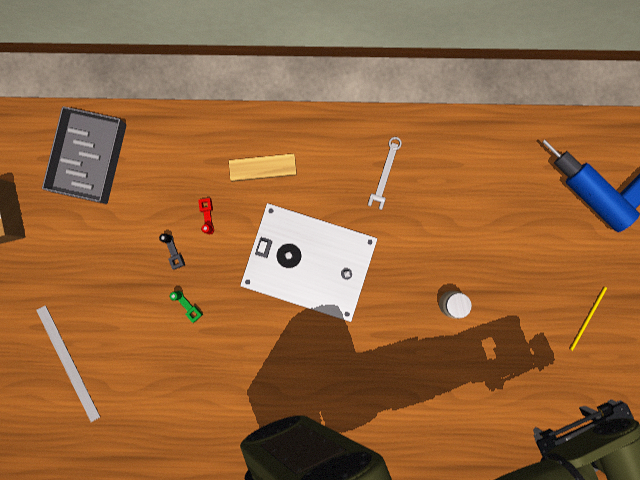

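View pics/side.png

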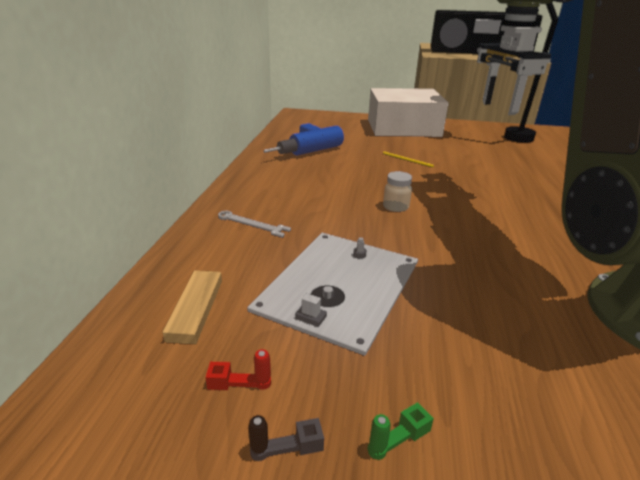

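Three cranks are visible in the top view: dark (172,250), red (207,215), green (186,305). The dark steel one with the black handle fits the description, since red and green are the excluded look-alikes. I'll confirm it in one crop while measuring.

Run:
```python
from h import *
d=np.load("a.npz")
F=dict(pixels=d["sp"],z_map=d["sz"],K=d["sK"],T=d["sT"]);G=dict(pixels=d["tp"],z_map=d["tz"],K=d["tK"],T=d["tT"])
W=cloud(F);V=cloud(G)
cv2.imwrite("pics/crop.png",np.hstack([cv2.resize(d["tp"][185:335,130:280],(400,400),interpolation=cv2.INTER_CUBIC),cv2.resize(d["sp"][330:480,200:350],(400,400),interpolation=cv2.INTER_CUBIC)]))
def sel(W,c,r,zlo,zhi):
    m=(np.hypot(W[...,0]-c[0],W[...,1]-c[1])<r)&(W[...,2]>zlo)&(W[...,2]<zhi); return W[m]
print("top px: hub",V[263,177],"handle",V[239,166],"shaft",V[273,347],"bit",V[256,289],"gauge",V[247,263],"jar",V[304,457])
print("plate corners",V[205,268],V[240,376],V[320,350],V[288,242], "bench",V[350,100])
print("side px: handle",W[420,258],"hub",W[428,310],"shaft",W[241,361],"bit",W[290,328],"gauge",W[303,313], W[300,314])
h=V[263,177];H=sel(W,h,.03,.018,.03);print("hub top side",len(H),np.nanmedian(H,0),H.min(0),H.max(0))
p=V[239,166];H=sel(W,p,.03,.048,.07);print("handle top side",len(H),np.median(H,0),H.min(0),H.max(0))
p=V[256,289]
for zz in np.arange(.01,.08,.005):
  for n,q in(("shaft",V[273,347]),("bit",V[256,289]),("gauge",V[247,263])):
    H=sel(W,q,.03,zz,zz+.005)
    if len(H)>2: print(n,round(zz,3),len(H),H.mean(0).round(4))
```

```text
top px: hub [0.54741729 0.34120341 0.00068441] handle [0.60208663 0.35625656 0.05366829] shaft [ 0.53144519 -0.06824705  0.04764097] bit [0.56903824 0.06903294 0.02527746] gauge [0.5877991  0.12843669 0.05542414] jar [ 0.46634359 -0.31666801  0.08037752]
plate corners [0.69101768 0.12294716 0.01397711] [ 0.61171761 -0.13732591  0.01574438] [ 0.42049843 -0.07862286  0.01584222] [ 0.49037476  0.18217019 -0.00095577] bench [ 3.34268249e-01  5.20732614e-01 -2.22084058e-04]
side px: handle [0.60484297 0.36371888 0.05842853] hub [0.55115718 0.33390651 0.01865028] shaft [ 0.52828894 -0.0624982   0.0470803 ] bit [0.56996761 0.07594972 0.027344  ] gauge [0.58379623 0.14231093 0.05025633] [0.58343741 0.13585741 0.05107731]
hub top side 541 [0.55029163 0.34427694 0.02505032] [0.53290669 0.32271393 0.01808187] [0.56809315 0.36008789 0.02759735]
handle top side 308 [0.60450977 0.36942387 0.05676003] [0.59501251 0.35649816 0.0480536 ] [0.61579241 0.37670474 0.06003963]
shaft 0.01 268 [ 0.5311 -0.0624  0.0116]
bit 0.01 424 [0.5663 0.0711 0.012 ]
gauge 0.01 247 [0.5825 0.1389 0.0117]
shaft 0.015 27 [ 0.5311 -0.056   0.0176]
bit 0.015 28 [0.5703 0.0781 0.0175]
gauge 0.015 75 [0.5869 0.1458 0.0177]
shaft 0.02 63 [ 0.5294 -0.0609  0.0227]
bit 0.02 30 [0.5705 0.078  0.0227]
gauge 0.02 217 [0.5871 0.1402 0.0229]
shaft 0.025 17 [ 0.5292 -0.0611  0.0272]
bit 0.025 56 [0.5711 0.0738 0.0266]
gauge 0.025 45 [0.5882 0.1406 0.0274]
shaft 0.03 16 [ 0.5293 -0.061   0.0321]
gauge 0.03 45 [0.5878 0.1402 0.0325]
shaft 0.035 17 [ 0.5294 -0.0615  0.0374]
gauge 0.035 45 [0.5879 0.1399 0.0374]
shaft 0.04 19 [ 0.53   -0.062   0.0428]
gauge 0.04 47 [0.5879 0.1398 0.0426]
shaft 0.045 20 [ 0.53   -0.0642  0.0478]
gauge 0.045 55 [0.5879 0.1391 0.048 ]
shaft 0.05 3 [ 0.53   -0.0641  0.0504]
gauge 0.05 103 [0.589  0.1338 0.0512]
```

View pics/crop.png

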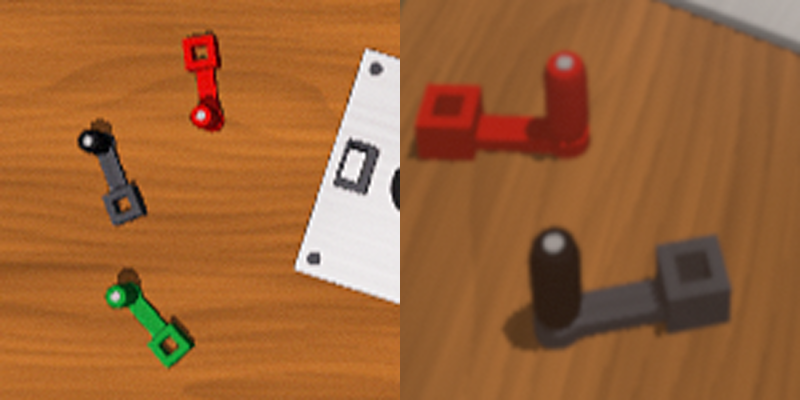

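The crop confirms it: the dark crank with the black handle has its hub at top px ~(176,261). Red and green are decoys. The gauge is about 24 mm above the cutter. Next I move over the crank.

Emit:
drive_tool:
  steps: [0.25,-0.25,0,0,0,0,0.3,0.5,-0.5,0,0,0,0,0.3,0.75,-0.75,0,0,0,0,0.3,1,-1,0,0,0,0,0.3,1,-1,0,0,0,0,0.3]
  squeeze: 30

```text
time_s: 0.6
ee_pos: [0.3091, -0.2923, 0.2055]
tcp_rot: [-3.062, -0.702, -0.0]
contact_force: [-0.0, -0.2, 0.1]
width: 0.0614
grasp_force: 0.0
```

Emit:
drive_tool:
  steps: [0.25,-0.25,0,0,0,0,0.3,0.5,-0.5,0,0,0,0,0.3,0.75,-0.75,0,0,0,0,0.3,1,-1,0,0,0,0,0.3,1,-1,0,0,0,0,0.3]

```text
time_s: 1.1
ee_pos: [0.3794, -0.0923, 0.2055]
tcp_rot: [-3.062, -0.703, -0.0]
contact_force: [0.2, 0.1, -0.3]
width: 0.0609
grasp_force: 0.0
```

Emit:
drive_tool:
  steps: [0.25,-0.25,0,0,0,0,0.3,0.5,-0.5,0,0,0,0,0.3,0.75,-0.75,0,0,0,0,0.3,1,-1,0,0,0,0,0.3,1,-1,0,0,0,0,0.3]

```text
time_s: 1.6
ee_pos: [0.4497, 0.108, 0.205]
tcp_rot: [-3.062, -0.702, 0.001]
contact_force: [-0.0, -0.3, 0.7]
width: 0.061
grasp_force: 0.0
```

Emit:
drive_tool:
  steps: [0.25,-0.25,0,0,0,0,0.3,0.5,-0.5,0,0,0,0,0.3,0.75,-0.75,0,0,0,0,0.3,1,-1,0,0,0,0,0.3,1,-1,0,0,0,0,0.3]

```text
time_s: 2.1
ee_pos: [0.5198, 0.3077, 0.2042]
tcp_rot: [3.062, 0.701, -0.002]
contact_force: [0.3, -0.8, -0.9]
width: 0.0612
grasp_force: 0.0
```

```bash
cat >> h.py <<'E'
def togo(xyz,yaw=None):
    "shift in tool units (and yaw turn) from measured TCP to world xyz, tool x heading yaw (rad)"
    s=read_state();r=R.from_rotvec(s["tcp_rot"]);d=r.inv().apply(np.array(xyz)-s["ee_pos"])/.15
    X=r.as_matrix()[:,0];h=np.arctan2(X[1],X[0])
    t=0 if yaw is None else -((yaw-h+np.pi)%(2*np.pi)-np.pi)/np.pi
    print("shift",d.round(3),"turn z",round(t,4),"heading deg",np.degrees(h).round(2)); return d
def fish(f,uv):
    K=f["K"];p=(np.atleast_2d(uv)-K[:2,2])/[K[0,0],K[1,1]];r=np.hypot(*p.T)
    d=np.c_[p*(np.sin(r)/np.maximum(r,1e-9))[:,None],np.cos(r)]*[1,-1,-1]
    return d@f["T"][:3,:3].T,f["T"][:3,3]
def onplane(f,uv,z):
    d,o=fish(f,uv);return o+d*((z-o[2])/d[:,2])[:,None]
E
python3 - <<'E'
from h import *
s=read_state();print(s["time_s"],s["ee_pos"]);togo((.55,.344,.2),np.radians(23))
f=grab_frame("wrist");print(f["K"],f["T"]);cv2.imwrite("pics/w1.png",f["pixels"])
E
```

```text
2.1 [0.51981395 0.30767604 0.20415368]
shift [ 0.287 -0.131  0.027] turn z 0.0155 heading deg 25.78
[[371.64829954   0.         319.28194496]
 [  0.         371.64829954 241.78070274]
 [  0.           0.           1.        ]] [[ 0.4349321   0.86332626  0.25593326  0.59464648]
 [-0.90046263  0.41732889  0.12248939  0.34234078]
 [-0.00106003 -0.2837329   0.95890277  0.38441376]
 [ 0.          0.          0.          1.        ]]
```

View pics/w1.png

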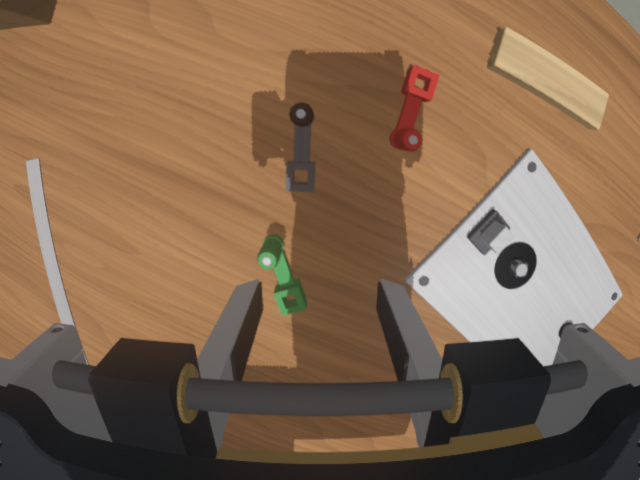

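Wrist view: the dark crank's hub is at (301,177) and its handle top at (301,115). The green decoy is at (280,280) and red at (412,110). I'll measure the hub from this view.

Run:
```python
from h import *
f=grab_frame("wrist");p=f["pixels"];hsv=cv2.cvtColor(p,cv2.COLOR_BGR2HSV)
roi=hsv[155:200,280:325];m=(roi[...,1]<90).astype(np.uint8)
for r in m[::2]: print("".join(".#"[v] for v in r))
c,_=cv2.findContours(m,cv2.RETR_EXTERNAL,cv2.CHAIN_APPROX_NONE)
c=max(c,key=cv2.contourArea);uv=c[:,0]+[280,155]
P=onplane(f,uv.astype(float),.024)[:,:2];r=cv2.minAreaRect((P*1000).astype(np.float32));print("outline rect",r)
print("hole c guess",onplane(f,[301,177],.024),"handle top",onplane(f,[301,114.5],.056))
W=onplane(f,[[286,163],[316,163],[316,190],[286,190]],.024);print(W.round(4))
```

```text
..............################...............
..............################...............
..............################...............
..............################...............
.......############################..........
.......############################..........
.......############################..........
.......############################..........
.......#######..............#######..........
.......#######..............#######..........
......########..............#######..........
......########..............#######..........
......########..............#######..........
......########..............#######..........
......#############################..........
......#############################..........
......#############################..........
......#############################..........
......####..######################...........
.............................................
.............................................
.............................................
.............................................
outline rect ((552.9486083984375, 342.4400634765625), (35.559181213378906, 28.09130859375), 24.850576400756836)
hole c guess [[0.54974537 0.34030264 0.024     ]] handle top [[0.60379069 0.36426806 0.056     ]]
[[0.5559 0.3593 0.024 ]
 [0.5684 0.3331 0.024 ]
 [0.5445 0.3216 0.024 ]
 [0.5318 0.3481 0.024 ]]
```

Emit:
drive_tool:
  steps: [0.276,-0.109,0,0,0,0.007,0.3,0.276,-0.109,0.3,0,0,0.007,0.3,0.276,-0.109,0.6,0,0,0.007,0.3,0.276,-0.109,0.8,0,0,0.007,0.3,0.276,-0.109,0.8,0,0,0.007,0.3]

```text
time_s: 2.7
ee_pos: [0.5479, 0.3345, 0.0814]
tcp_rot: [3.069, 0.661, -0.011]
contact_force: [-0.4, 0.8, -0.5]
width: 0.0613
grasp_force: 0.0
```

Run:
```python
from h import *
togo((.5498,.3403,.004),np.radians(24.5));f=grab_frame("wrist");cv2.imwrite("pics/w2.png",f["pixels"])
```

```text
shift [ 0.032 -0.03   0.516] turn z -0.0011 heading deg 24.3
```

View pics/w2.png

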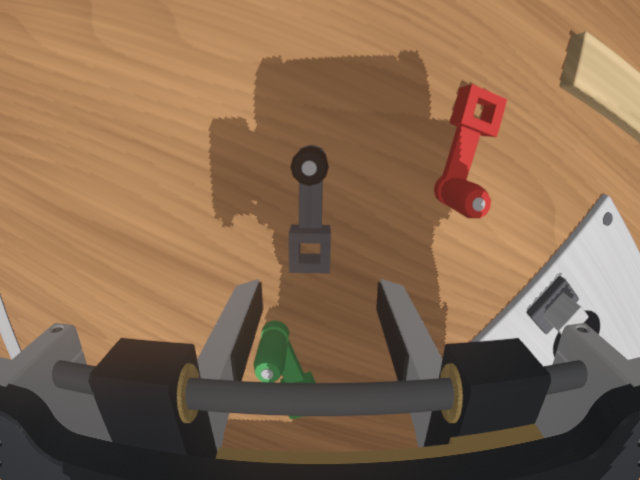

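Wrist view: dark hub at (310,249), slightly left of the finger midline (320). Green stays about 70 mm behind the fingers. I'll refine the hub position.

Run:
```python
from h import *
f=grab_frame("wrist")
c=onplane(f,[[309.5,249],[290,249],[330,249],[310,228],[310,272]],.024);print(c.round(4))
print("handle",onplane(f,[309.5,168],.056))
togo((c[0,0],c[0,1],.004))
```

```text
[[0.5523 0.343  0.024 ]
 [0.5468 0.3551 0.024 ]
 [0.558  0.3303 0.024 ]
 [0.5659 0.3486 0.024 ]
 [0.5371 0.3359 0.024 ]]
handle [[0.60548625 0.36569198 0.056     ]]
shift [ 0.031 -0.034  0.553] turn z 0 heading deg 24.33
```

Emit:
drive_tool:
  steps: [0.02,-0.031,0.25,0,0,0,0.3,0.02,-0.031,0.42,0,0,0,0.3,0.02,-0.031,0.42,0,0,0,0.3,0.02,-0.031,0.42,0,0,0,0.3]

```text
time_s: 3.2
ee_pos: [0.5514, 0.3431, 0.0251]
tcp_rot: [-3.07, -0.663, -0.004]
contact_force: [0.6, -0.2, -0.0]
width: 0.0613
grasp_force: 0.0
```

Run:
```python
from h import *
s=read_state();print(s["ee_pos"],s["qd"].round(3));togo((.551,.342,.004),np.radians(24.3))
```

```text
[0.55138335 0.34309637 0.02514595] [ 0.002 -0.019 -0.011  0.001 -0.002  0.001]
shift [-0.006  0.006  0.141] turn z 0.0004 heading deg 24.38
```

Emit:
drive_tool:
  steps: [-0.006,0.006,0.14,0,0,0,0.3,-0.006,0.006,0.14,0,0,0,0.3,-0.006,0.006,0.14,0,0,0,-1,-0.006,0.006,0.14,0,0,0,-1,-0.006,0.006,0.14,0,0,0,-1]
  squeeze: 50

```text
time_s: 3.7
ee_pos: [0.5504, 0.3421, 0.0028]
tcp_rot: [-3.07, -0.664, -0.003]
contact_force: [-0.6, -0.3, 0.1]
width: 0.0405
grasp_force: 0.0
```

Emit:
drive_tool:
  steps: [0,0,0,0,0,0,-1,0,0,0,0,0,0,-1,0,0,-0.3,0,0,0,-1,0,0,-0.6,0,0,0,-1,0,0,-0.7,0,0,0,-1]

```text
time_s: 4.2
ee_pos: [0.5511, 0.3426, 0.1113]
tcp_rot: [-3.069, -0.664, -0.009]
contact_force: [0.7, -0.1, -1.9]
width: 0.0275
grasp_force: 50.0
```

Run:
```python
from h import *
s=read_state();print(s["ee_pos"],s["width"],s["grasp_force"]);f=grab_frame("wrist");cv2.imwrite("pics/w3.png",f["pixels"]);togo((.53,-.0635,.11))
```

```text
[0.55113076 0.34257931 0.11126913] 0.027546015354847173 49.99237627722323
shift [-1.248e+00  2.407e+00  1.000e-03] turn z 0 heading deg 24.4
```

View pics/w3.png

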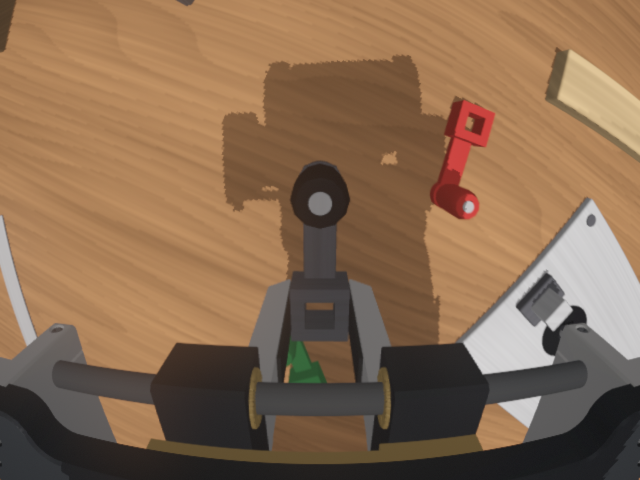

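The crank is held squarely, with the socket at (320,314). I carry it next to the shaft and look at the shaft's flats.

Emit:
drive_tool:
  steps: [-0.18,0.24,0,0,0,0,-1,-0.35,0.48,0,0,0,0,-1,-0.52,0.72,0,0,0,0,-1,-0.7,0.95,0,0,0,0,-1,-0.7,0.95,0,0,0,0,-1]

```text
time_s: 4.75
ee_pos: [0.5114, 0.1647, 0.1048]
tcp_rot: [3.071, 0.658, -0.006]
contact_force: [-0.7, -0.0, -2.4]
width: 0.0277
grasp_force: 50.0
```

Emit:
drive_tool:
  steps: [-0.18,0.24,0,0,0,0,-1,-0.35,0.48,0,0,0,0,-1,-0.52,0.72,0,0,0,0,-1,-0.7,0.95,0,0,0,0,-1,-0.7,0.95,0,0,0,0,-1]

```text
time_s: 5.25
ee_pos: [0.4749, -0.0077, 0.1052]
tcp_rot: [-3.072, -0.658, 0.004]
contact_force: [-0.7, 0.3, -2.6]
width: 0.0277
grasp_force: 50.0
```

Emit:
drive_tool:
  steps: [0,0,0,0,0,0,-1,0,0,0,0,0,0,-1]

```text
time_s: 5.45
ee_pos: [0.4763, -0.0036, 0.1058]
tcp_rot: [-3.07, -0.665, 0.001]
contact_force: [0.0, 0.2, -2.5]
width: 0.0276
grasp_force: 50.0
```

Run:
```python
from h import *
s=read_state();print(s["ee_pos"]);f=grab_frame("wrist");np.savez("b.npz",p=f["pixels"],K=f["K"],T=f["T"],e=s["ee_pos"],r=s["tcp_rot"],z=f["z_map"])
d=f["T"][:3,:3].T@(np.array([.53,-.0635,.04])-f["T"][:3,3]);a=np.arctan2(np.hypot(d[0],d[1]),-d[2]);q=f["K"][0,0]*a/np.hypot(d[0],d[1])*np.array([d[0],-d[1]])+f["K"][:2,2];print(q)
u,v=q.astype(int);c=f["pixels"][v-40:v+40,u-40:u+40];A=cv2.resize(c,(560,560),interpolation=cv2.INTER_CUBIC)
B=cv2.resize(f["pixels"][260:360,280:360],(240,300),interpolation=cv2.INTER_CUBIC);B=cv2.copyMakeBorder(B,0,260,0,0,cv2.BORDER_CONSTANT)
cv2.imwrite("pics/w4.png",np.hstack([A,B]))
```

```text
[ 0.47625089 -0.0035547   0.10578637]
[427.48582035 222.05211324]
```

View pics/w4.png

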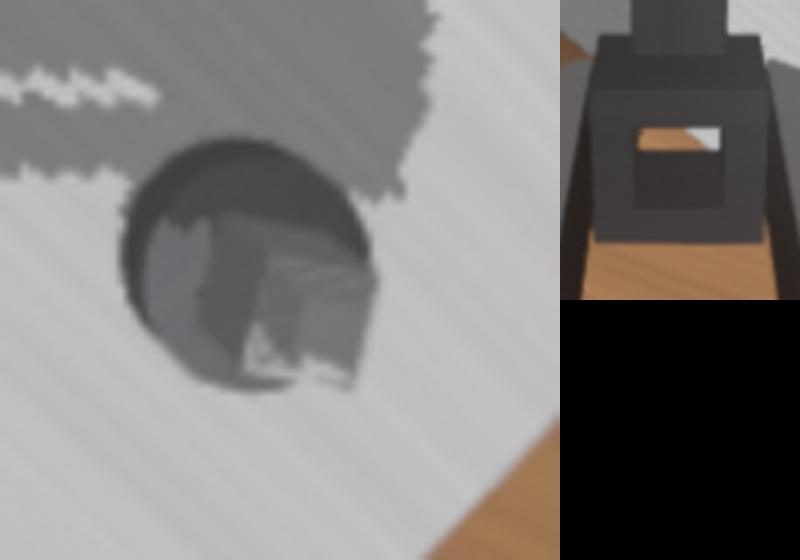

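Crop: the shaft's square at the top of its flats has corners ≈(265,252),(375,272),(357,388),(245,372) in crop pixels. The hub's top face spans px u 290–349, v 290–341. From these I compute yaw and positions.

Run:
```python
from h import *
d=np.load("b.npz");f=dict(K=d["K"],T=d["T"]);r=R.from_rotvec(d["r"]);e=d["e"]
c=np.array([[265,252],[375,272],[357,388],[245,372]])/7+[387,182]
P=onplane(f,c,.042);print(P.round(4),P.mean(0).round(4))
E=np.roll(P,-1,0)-P;print("len mm",(np.hypot(E[:,0],E[:,1])*1e3).round(1),"ang",np.degrees(np.arctan2(E[:,1],E[:,0])).round(1))
b=onplane(f,np.array([[250,270]])/7.+[387,182],.018);print("boss~",b)
for zt in (.122,.127,.132):
  H=onplane(f,[[290,290],[349.5,290],[348,340.7],[291.5,340.7],[319.7,315.8]],zt)
  print(zt,(r.inv().apply(H-e)*1e3).round(1).tolist())
print("heading",np.degrees(np.arctan2(*r.as_matrix()[[1,0],0])))
```

```text
[[ 0.5319 -0.0596  0.042 ]
 [ 0.535  -0.0711  0.042 ]
 [ 0.5237 -0.0753  0.042 ]
 [ 0.5202 -0.0636  0.042 ]] [ 0.5277 -0.0674  0.042 ]
len mm [11.9 12.1 12.2 12.4] ang [ -74.7 -159.8  106.8   18.9]
boss~ [[ 0.52743991 -0.06776337  0.018     ]]
0.122 [[9.7, -12.9, -16.2], [9.7, 15.8, -16.2], [-19.1, 16.0, -16.2], [-19.1, -13.1, -16.2], [-4.4, 1.4, -16.2]]
0.127 [[11.9, -12.5, -21.2], [11.9, 15.4, -21.2], [-16.0, 15.5, -21.2], [-16.0, -12.6, -21.2], [-1.7, 1.4, -21.2]]
0.132 [[14.1, -12.0, -26.2], [14.1, 14.9, -26.2], [-12.9, 15.1, -26.2], [-12.9, -12.2, -26.2], [0.9, 1.4, -26.2]]
heading 24.442956165147734
```

Emit:
drive_tool:
  steps: [0.077,0.26,0,0,0,0.037,-1,0.153,0.529,0,0,0,0.037,-1,0.153,0.529,0.15,0,0,0.037,-1,0.153,0.529,0.27,0,0,0.037,-1,0.153,0.529,0.27,0,0,0.037,-1]

```text
time_s: 6.0
ee_pos: [0.5288, -0.0661, 0.0634]
tcp_rot: [-3.102, -0.486, 0.007]
contact_force: [-0.9, 0.2, -3.1]
width: 0.0276
grasp_force: 50.0
```

Emit:
drive_tool:
  steps: [0,0,0,0,0,0,-1,0,0,0,0,0,0,-1,0,0,0,0,0,0,-1]

```text
time_s: 6.3
ee_pos: [0.5305, -0.067, 0.0669]
tcp_rot: [3.103, 0.485, 0.002]
contact_force: [-0.6, -0.2, -2.7]
width: 0.0276
grasp_force: 50.0
```

Run:
```python
from h import *
s=read_state();print(s["ee_pos"],s["contact_force"].round(1));togo((.530,-.0663,.024),np.radians(17.8));f=grab_frame("wrist");g=grab_frame("side")
np.savez("b.npz",p=f["pixels"],K=f["K"],T=f["T"],e=s["ee_pos"],r=s["tcp_rot"])
A=cv2.resize(f["pixels"][260:380,260:380],(400,400),interpolation=cv2.INTER_CUBIC)
B=cv2.resize(g["pixels"][200:280,320:400],(400,400),interpolation=cv2.INTER_CUBIC)
cv2.imwrite("pics/w5.png",np.hstack([A,B]))
```

```text
[ 0.53046128 -0.0670039   0.06693476] [-0.6 -0.2 -2.7]
shift [-0.002 -0.006  0.286] turn z -0.0002 heading deg 17.77
```

View pics/w5.png

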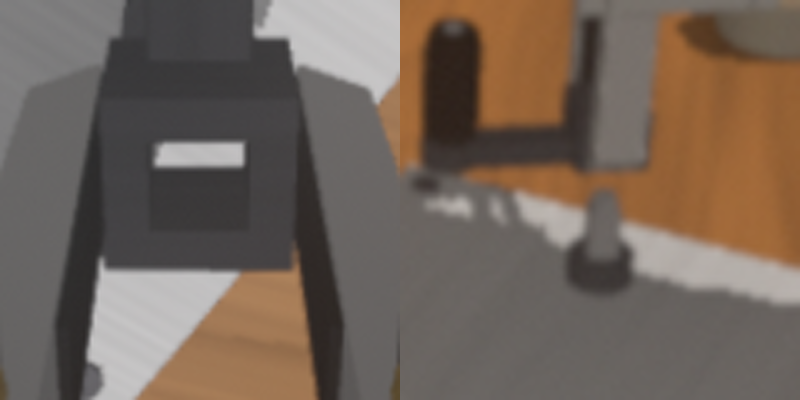

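Side view: the shaft tip sits right under the hub (crop col 602 against hub ~605). Descending stepwise, watching force.

Emit:
drive_tool:
  steps: [0,0,0.05,0,0,0,-1,0,0,0.1,0,0,0,-1,0,0,0.13,0,0,0,-1,0,0,0.15,0,0,0,-1,0,0,0.15,0,0,0,-1]

```text
time_s: 6.9
ee_pos: [0.5297, -0.0671, 0.0433]
tcp_rot: [-3.104, -0.484, 0.001]
contact_force: [-2.9, 1.9, 2.4]
width: 0.0274
grasp_force: 50.0
```

Emit:
drive_tool:
  steps: [-0.005,-0.006,0.02,0,0,0,-1,-0.005,-0.006,0.04,0,0,0,-1,-0.005,-0.006,0.06,0,0,0,-1,-0.005,-0.006,0.06,0,0,0,-1]

```text
time_s: 7.3
ee_pos: [0.5286, -0.0665, 0.0337]
tcp_rot: [-3.104, -0.484, 0.002]
contact_force: [-0.1, 2.4, -4.1]
width: 0.0275
grasp_force: 50.0
```

Emit:
drive_tool:
  steps: [0,-0.003,0.02,0,0,0,-1,0,-0.003,0.04,0,0,0,-1,0,-0.003,0.055,0,0,0,-1,0,-0.003,0.065,0,0,0,-1,0,-0.003,0.065,0,0,0,-1]

```text
time_s: 7.8
ee_pos: [0.5287, -0.0663, 0.0245]
tcp_rot: [-3.104, -0.484, 0.0]
contact_force: [0.2, -0.3, -2.5]
width: 0.0277
grasp_force: 50.0
```

Emit:
drive_tool:
  steps: [0,0,0.01,0,0,0,-1,0,0,0.02,0,0,0,-1,0,0,0.02,0,0,0,-1]

```text
time_s: 8.1
ee_pos: [0.5291, -0.0663, 0.0238]
tcp_rot: [3.104, 0.484, 0.001]
contact_force: [-13.4, 2.3, 26.5]
width: 0.0276
grasp_force: 50.0
```

Emit:
drive_tool:
  steps: [0,0,-0.015,0,0,0,0.3,0,0,-0.015,0,0,0,0.3,0,0,-0.015,0,0,0,0.3,0,0,-0.25,0,0,0,0.3,0,0,-0.54,0,0,0,0.3]

```text
time_s: 8.6
ee_pos: [0.5278, -0.066, 0.102]
tcp_rot: [-3.103, -0.484, 0.006]
contact_force: [0.7, -0.2, 1.5]
width: 0.0604
grasp_force: 0.0
```

Emit:
drive_tool:
  steps: [0,0,-0.03,0,0,0,0.3,0,0,-0.03,0,0,0,0.3]

```text
time_s: 8.8
ee_pos: [0.5293, -0.0663, 0.108]
tcp_rot: [3.103, 0.484, 0.003]
contact_force: [0.4, -0.3, -0.6]
width: 0.0609
grasp_force: 0.0
```

Run:
```python
from h import *
s=read_state();print(s["ee_pos"],s["contact_force"].round(1));f=grab_frame("wrist");g=grab_frame("side")
cv2.imwrite("pics/w6.png",np.hstack([cv2.resize(f["pixels"],(480,360)),cv2.resize(g["pixels"][195:315,280:386],(318,360),interpolation=cv2.INTER_CUBIC)]))
togo((.5856,-.0482,.043),np.radians(17.8))
```

```text
[ 0.52929918 -0.0662899   0.10795279] [ 0.4 -0.3 -0.6]
shift [0.401 0.003 0.419] turn z -0.0004 heading deg 17.74
```

View pics/w6.png

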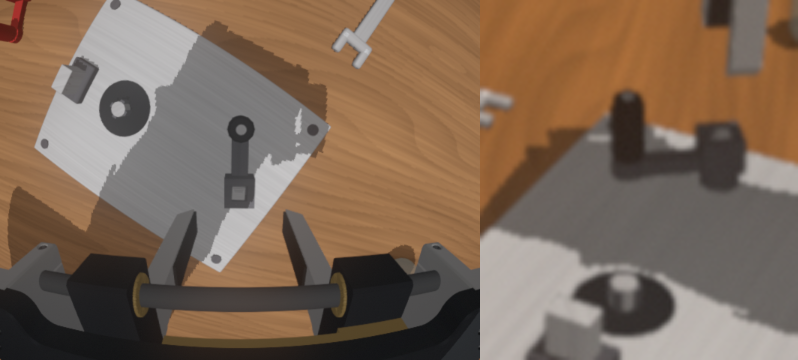

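The crank is fully seated: the shaft end shows in the socket at (239,190) and the handle is at (241,128). Now I grip the handle.

Emit:
drive_tool:
  steps: [0.2,0.0,0,0,0,0,0.3,0.4,0.003,0,0,0,0,0.3,0.4,0.003,0.12,0,0,0,0.3,0.4,0.003,0.3,0,0,0,0.3,0.4,0.003,0.42,0,0,0,0.3]

```text
time_s: 9.4
ee_pos: [0.5847, -0.0481, 0.0406]
tcp_rot: [-3.103, -0.484, 0.006]
contact_force: [-0.3, 0.2, -0.5]
width: 0.0612
grasp_force: 0.0
```

Emit:
drive_tool:
  steps: [0,0,0,0,0,0,0.3,0,0,0,0,0,0,-1,0,0,0,0,0,0,-1,0,0,0,0,0,0,-1,0,0,0,0,0,0,-1]
  squeeze: 40

```text
time_s: 9.9
ee_pos: [0.5864, -0.0484, 0.0449]
tcp_rot: [3.104, 0.484, 0.002]
contact_force: [1.0, -0.4, 0.4]
width: 0.0325
grasp_force: 0.0
```

```bash
cat >> h.py <<'E'
def circ(turns_deg,n,c=(.5287,-.0665),rad=.06,z=None):
    s=read_state();p=s["ee_pos"][:2]-c;a0=np.arctan2(p[1],p[0]);r=R.from_rotvec(s["tcp_rot"])
    print("t",s["time_s"],"ee",s["ee_pos"].round(4),"angle",np.degrees(a0).round(1),"rad",np.hypot(*p).round(4),"F",s["contact_force"].round(1),"w",round(s["width"],4),s["grasp_force"])
    for k in range(1,n+1):
        a=a0-np.radians(turns_deg)*k/n
        q=np.array([c[0]+rad*np.cos(a)-s["ee_pos"][0],c[1]+rad*np.sin(a)-s["ee_pos"][1],0])
        print((r.inv().apply(q)/.15).round(3)[:2],end=" ")
    print()
E
python3 -c "
from h import *
circ(120,5)"
```

```text
t 9.9 ee [ 0.5864 -0.0484  0.0449] angle 17.4 rad 0.0604 F [ 1.  -0.4  0.4] w 0.0325 0.0
[-0.038  0.162] [-0.137  0.296] [-0.282  0.379] [-0.447  0.395] [-0.605  0.343]
```

Emit:
drive_tool:
  steps: [0,0,0,0,0,0,-1,0,0,0,0,0,0,-1,0,0,0,0,0,0,-1]

```text
time_s: 10.2
ee_pos: [0.5863, -0.0484, 0.0444]
tcp_rot: [3.104, 0.484, 0.001]
contact_force: [0.4, -0.4, 1.3]
width: 0.0212
grasp_force: 40.0
```

```bash
python3 -c "
from h import *
circ(90,5)"
```

```text
t 10.2 ee [ 0.5863 -0.0484  0.0444] angle 17.5 rad 0.0603 F [ 0.4 -0.4  1.3] w 0.0212 39.99995522433892
[-0.022  0.124] [-0.08   0.235] [-0.169  0.323] [-0.28   0.379] [-0.404  0.398]
```

Emit:
drive_tool:
  steps: [-0.02,0.124,0,0,0,0,-1,-0.076,0.235,0,0,0,0,-1,-0.165,0.324,0,0,0,0,-1,-0.276,0.38,0,0,0,0,-1,-0.4,0.4,0,0,0,0,-1]

```text
time_s: 10.7
ee_pos: [0.5472, -0.1234, 0.0448]
tcp_rot: [-3.102, -0.483, -0.002]
contact_force: [-2.1, 13.5, 9.8]
width: 0.0212
grasp_force: 40.4
```

```bash
python3 -c "
from h import *
circ(90,5)"
```

```text
t 10.7 ee [ 0.5472 -0.1234  0.0448] angle -72.0 rad 0.0599 F [-2.1 13.5  9.8] w 0.0212 40.38804088267426
[-0.124 -0.018] [-0.236 -0.074] [-0.325 -0.162] [-0.382 -0.273] [-0.402 -0.397]
```

Works with low forces. I complete the turn.

Emit:
drive_tool:
  steps: [-0.124,-0.02,0,0,0,0,-1,-0.235,-0.076,0,0,0,0,-1,-0.324,-0.165,0,0,0,0,-1,-0.38,-0.276,0,0,0,0,-1,-0.4,-0.4,0,0,0,0,-1]

```text
time_s: 11.2
ee_pos: [0.4701, -0.0862, 0.045]
tcp_rot: [3.102, 0.483, -0.004]
contact_force: [-7.5, -7.4, 12.2]
width: 0.0208
grasp_force: 40.0
```

Emit:
drive_tool:
  steps: [0.02,-0.124,0,0,0,0,-1,0.076,-0.235,0,0,0,0,-1,0.165,-0.324,0,0,0,0,-1,0.276,-0.38,0,0,0,0,-1,0.4,-0.4,0,0,0,0,-1]

```text
time_s: 11.7
ee_pos: [0.5105, -0.0078, 0.045]
tcp_rot: [-3.103, -0.485, 0.001]
contact_force: [-2.2, -3.8, 9.6]
width: 0.0212
grasp_force: 40.2
```

Emit:
drive_tool:
  steps: [0.124,0.02,0,0,0,0,-1,0.235,0.076,0,0,0,0,-1,0.324,0.165,0,0,0,0,-1,0.38,0.276,0,0,0,0,-1,0.4,0.4,0,0,0,0,-1]

```text
time_s: 12.2
ee_pos: [0.5862, -0.0484, 0.0443]
tcp_rot: [-3.103, -0.486, 0.003]
contact_force: [-11.7, 1.1, 5.1]
width: 0.0214
grasp_force: 40.0
```

```bash
cat >> h.py <<'E'
def heights():
    f=grab_frame("side");W=cloud(f)
    for n,q,r in(("bit",(.570,.072),.014),("gauge",(.5875,.1345),.011)):
        m=np.hypot(W[...,0]-q[0],W[...,1]-q[1])<r;z=W[m][:,2];z=z[z>.015];t=np.percentile(z,97);top=z[z>t-.004]
        rows=np.nonzero(m&(W[...,2]>.015))[0]
        print(n,"n",len(z),"max",z.max().round(4),"p97",t.round(4),"top median",np.median(top).round(4),"rows",rows.min())
    return f
E
python3 -c "
from h import *
circ(90,5);heights()
d=np.load('a.npz');grab_frame=None
import h; h.grab_frame=lambda n:dict(pixels=d['sp'],z_map=d['sz'],K=d['sK'],T=d['sT']);print('initial');h.heights()"
```

```text
t 12.2 ee [ 0.5862 -0.0484  0.0443] angle 17.5 rad 0.0603 F [-11.7   1.1   5.1] w 0.0214 39.99725418398157
[-0.022  0.124] [-0.079  0.235] [-0.168  0.323] [-0.28   0.379] [-0.404  0.398] 
bit n 156 max 0.0356 p97 0.0351 top median 0.0339 rows 283
gauge n 248 max 0.053 p97 0.0521 top median 0.0508 rows 295
initial
bit n 114 max 0.0291 p97 0.0279 top median 0.0265 rows 286
gauge n 241 max 0.053 p97 0.0521 top median 0.0509 rows 295
```

One turn raised the cutter about 8 mm. Second turn.

Emit:
drive_tool:
  steps: [-0.02,0.124,0,0,0,0,-1,-0.076,0.235,0,0,0,0,-1,-0.165,0.324,0,0,0,0,-1,-0.276,0.38,0,0,0,0,-1,-0.4,0.4,0,0,0,0,-1]

```text
time_s: 12.75
ee_pos: [0.5472, -0.1233, 0.0449]
tcp_rot: [-3.102, -0.483, -0.002]
contact_force: [-1.6, 16.2, 9.3]
width: 0.0216
grasp_force: 40.3
```

Emit:
drive_tool:
  steps: [-0.124,-0.02,0,0,0,0,-1,-0.235,-0.076,0,0,0,0,-1,-0.324,-0.165,0,0,0,0,-1,-0.38,-0.276,0,0,0,0,-1,-0.4,-0.4,0,0,0,0,-1]

```text
time_s: 13.25
ee_pos: [0.4706, -0.0859, 0.045]
tcp_rot: [3.102, 0.483, -0.002]
contact_force: [-4.6, -5.6, 9.9]
width: 0.0211
grasp_force: 40.0
```

Emit:
drive_tool:
  steps: [0.02,-0.124,0,0,0,0,-1,0.076,-0.235,0,0,0,0,-1,0.165,-0.324,0,0,0,0,-1,0.276,-0.38,0,0,0,0,-1,0.4,-0.4,0,0,0,0,-1]

```text
time_s: 13.75
ee_pos: [0.5106, -0.0078, 0.0451]
tcp_rot: [-3.103, -0.485, 0.001]
contact_force: [-1.9, -2.9, 11.2]
width: 0.0211
grasp_force: 40.2
```

Emit:
drive_tool:
  steps: [0.124,0.02,0,0,0,0,-1,0.235,0.076,0,0,0,0,-1,0.324,0.165,0,0,0,0,-1,0.38,0.276,0,0,0,0,-1,0.4,0.4,0,0,0,0,-1]

```text
time_s: 14.25
ee_pos: [0.5863, -0.0484, 0.0445]
tcp_rot: [-3.103, -0.486, 0.002]
contact_force: [-11.1, 0.8, 5.0]
width: 0.021
grasp_force: 40.0
```

```bash
python3 -c "
from h import *
circ(90,5);f=heights();heights()
W=cloud(f)
for v in range(270,312,2): print(v,(W[v,322:336:3,2]*1000).round(1),(W[v,304:322:4,2]*1000).round(1))
cv2.imwrite('pics/s7.png',cv2.resize(f['pixels'][255:330,285:385],(800,600),interpolation=cv2.INTER_CUBIC))"
```

```text
t 14.25 ee [ 0.5863 -0.0484  0.0445] angle 17.5 rad 0.0604 F [-11.1   0.8   5. ] w 0.021 40.00321616884321
[-0.023  0.123] [-0.081  0.235] [-0.17   0.323] [-0.281  0.379] [-0.405  0.398] 
bit n 204 max 0.044 p97 0.0431 top median 0.0418 rows 279
gauge n 251 max 0.053 p97 0.0523 top median 0.051 rows 295
bit n 203 max 0.0441 p97 0.043 top median 0.0419 rows 279
gauge n 245 max 0.0531 p97 0.0521 top median 0.0511 rows 295
270 [10.7 12.6 12.1 11.8 13.5] [11.5 10.7 11.5 13.1 11.3]
272 [ 9.8 12.6 10.  12.3 12.2] [11.9 11.5 12.2 12.6 12.1]
274 [10.5 10.9 10.8 11.5 11.7] [11.9 10.9 10.9 12.  13.6]
276 [10.1 12.2 11.1 11.  11.2] [10.2 10.6 11.  12.  11.7]
278 [11.  10.8 10.7 12.1 11.5] [11.6 12.2 11.  13.  12.9]
280 [10.9 41.8 44.  42.1 12.2] [12.2 11.5 12.2 11.5 11.6]
282 [38.7 40.5 42.5 41.5 10.4] [12.9 10.5 11.6 11.6 11.1]
284 [34.8 41.6 40.8 42.1 13.5] [10.6 12.5 12.1 10.1 11.4]
286 [31.3 39.  36.9 37.5 12.3] [11.8 11.7 11.4 10.1 12.7]
288 [27.4 36.8 34.2 31.8 12.5] [13.  11.  11.7 10.8 11.3]
290 [23.8 30.2 30.8 30.4 11.2] [12.  10.1 11.3 11.9 12.6]
292 [19.  27.  26.2 24.7 12.1] [11.9 11.9 10.5 12.9 11.7]
294 [14.7 23.9 22.9 20.4 11.7] [11.  50.1 11.1 12.1 12.6]
296 [12.5 19.9 16.5 16.6 11.2] [52.3 52.2 51.3 11.8 10.8]
298 [11.6 15.2 13.1 12.9 12.5] [51.6 51.6 51.3 49.8 12.1]
300 [13.  12.3 11.8 12.9 13.5] [51.  49.3 51.1 51.7 47.4]
302 [13.3 12.5 11.4 10.7 11.6] [46.3 48.9 51.1 50.9 43.9]
304 [11.3 13.1 11.3 10.6 11.7] [41.2 45.6 46.4 49.7 12.9]
306 [12.1 12.5 11.7 11.4 11.7] [39.  39.8 44.3 46.1 11.7]
308 [11.5 10.2 12.2 10.1 12.4] [35.9 36.3 41.4 41.9 10.3]
310 [24.2 10.4 11.1 12.  12.1] [31.1 33.5 36.7 37.3 23.3]
```

View pics/s7.png

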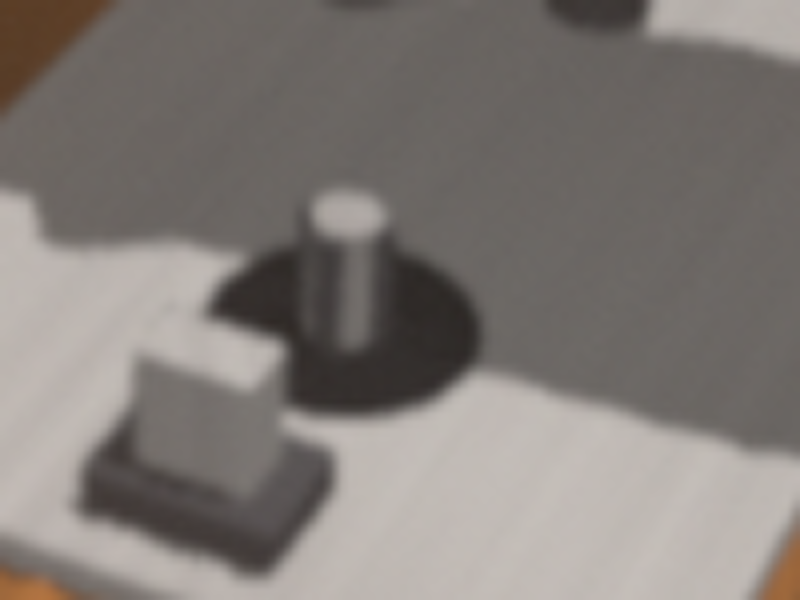

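View: cutter top ellipse centred at px (328.5,281.6), gauge top quad centred at (311.4,298.8), cutter still clearly lower. I'll average the depth over just these faces.

```bash
cat >> h.py <<'E'
def faces(bc,n=5):
    mb=np.zeros((480,640),np.uint8);mg=mb.copy()
    S=lambda p:tuple(int(round(x*16)) for x in p)
    cv2.ellipse(mb,S(bc),S((3.4,1.8)),0,0,360,1,-1,shift=4)
    q=np.array([[165,315],[288,345],[255,390],[135,350]])/8.+[285,255];q=q.mean(0)+.65*(q-q.mean(0))
    cv2.fillPoly(mg,[np.round(q*16).astype(np.int32)],1,shift=4)
    B=[];G=[];
    for _ in range(n):
        W=cloud(grab_frame("side"));B.append(np.median(W[mb>0],0));G.append(np.median(W[mg>0],0))
    print(mb.sum(),mg.sum(),"bit",np.mean(B,0).round(4),"gauge",np.mean(G,0).round(4),"diff mm",((np.mean(B,0)-np.mean(G,0))[2]*1e3).round(2),np.std([b[2]-g[2] for b,g in zip(B,G)]).round(5))
E
python3 -c "
from h import *
faces((328.5,281.6))"
```

```text
24 56 bit [0.5703 0.0725 0.0422] gauge [nan nan nan] diff mm nan nan
```

```bash
sed -i 's/np.median(W\[m/np.nanmedian(W[m/g' h.py; python3 -c "
from h import *
faces((328.5,281.6))"
```

```text
24 56 bit [0.5702 0.0727 0.0424] gauge [0.5875 0.1337 0.0512] diff mm -8.82 0.00032
```

About 8.7 mm is left. Third turn, then a re-measure.

Emit:
drive_tool:
  steps: [-0.02,0.124,0,0,0,0,-1,-0.076,0.235,0,0,0,0,-1,-0.165,0.324,0,0,0,0,-1,-0.276,0.38,0,0,0,0,-1,-0.4,0.4,0,0,0,0,-1]

```text
time_s: 15.35
ee_pos: [0.5472, -0.1233, 0.0449]
tcp_rot: [-3.102, -0.483, -0.002]
contact_force: [-1.6, 15.3, 10.5]
width: 0.0212
grasp_force: 40.3
```

Emit:
drive_tool:
  steps: [-0.124,-0.02,0,0,0,0,-1,-0.235,-0.076,0,0,0,0,-1,-0.324,-0.165,0,0,0,0,-1,-0.38,-0.276,0,0,0,0,-1,-0.4,-0.4,0,0,0,0,-1]

```text
time_s: 15.85
ee_pos: [0.4708, -0.0858, 0.045]
tcp_rot: [3.103, 0.483, -0.001]
contact_force: [-3.5, -4.7, 10.6]
width: 0.021
grasp_force: 40.0
```

Emit:
drive_tool:
  steps: [0.02,-0.124,0,0,0,0,-1,0.076,-0.235,0,0,0,0,-1,0.165,-0.324,0,0,0,0,-1,0.276,-0.38,0,0,0,0,-1,0.4,-0.4,0,0,0,0,-1]

```text
time_s: 16.35
ee_pos: [0.5105, -0.0077, 0.045]
tcp_rot: [-3.103, -0.485, 0.001]
contact_force: [-2.7, -2.6, 10.3]
width: 0.0209
grasp_force: 40.2
```

Emit:
drive_tool:
  steps: [0.124,0.02,0,0,0,0,-1,0.235,0.076,0,0,0,0,-1,0.324,0.165,0,0,0,0,-1,0.38,0.276,0,0,0,0,-1,0.4,0.4,0,0,0,0,-1]

```text
time_s: 16.85
ee_pos: [0.5866, -0.0481, 0.0445]
tcp_rot: [-3.103, -0.486, 0.001]
contact_force: [-9.9, 1.4, 6.1]
width: 0.0209
grasp_force: 40.0
```

```bash
python3 -c "
from h import *
circ(40,3);heights()
K=np.load('a.npz')['sK'];T=np.load('a.npz')['sT']
def pr(p): c=T[:3,:3].T@(np.array(p)-T[:3,3]);return np.array([K[0,0]*c[0]/-c[2]+K[0,2],K[1,1]*-c[1]/-c[2]+K[1,2]])
a=pr((.5702,.0727,.0424));b=pr((.5702,.0727,.0504));print(a,b);faces(np.array([328.5,281.6])+b-a)"
```

```text
t 16.85 ee [ 0.5866 -0.0481  0.0445] angle 17.6 rad 0.0607 F [-9.9  1.4  6.1] w 0.0209 40.002004138659686
[-0.016  0.092] [-0.048  0.179] [-0.099  0.257] 
bit n 247 max 0.052 p97 0.0509 top median 0.0496 rows 275
gauge n 239 max 0.0532 p97 0.0519 top median 0.0509 rows 296
[328.48578741 281.65425162] [328.66147283 277.78312921]
27 56 bit [0.57   0.0721 0.0503] gauge [0.5874 0.1336 0.0512] diff mm -0.91 0.00011
```

Emit:
drive_tool:
  steps: [-0.014,0.104,0,0,0,0,-1,-0.054,0.2,0,0,0,0,-1,-0.117,0.283,0,0,0,0,-1,-0.117,0.283,0,0,0,0,-1,-0.117,0.283,0,0,0,0,-1]

```text
time_s: 17.65
ee_pos: [0.5818, -0.0942, 0.0446]
tcp_rot: [-3.103, -0.483, 0.001]
contact_force: [-4.6, 1.3, 6.9]
width: 0.021
grasp_force: 40.0
```

```bash
python3 -c "
from h import *
circ(10,1);heights();faces((328.7,277.3))"
```

```text
t 17.65 ee [ 0.5818 -0.0942  0.0446] angle -27.5 rad 0.0599 F [-4.6  1.3  6.9] w 0.021 40.04434718750417
[-0.053  0.045] 
bit n 254 max 0.0528 p97 0.0517 top median 0.0508 rows 275
gauge n 238 max 0.0528 p97 0.0521 top median 0.0511 rows 295
26 56 bit [0.5705 0.0723 0.0512] gauge [0.5874 0.1338 0.0512] diff mm -0.01 0.00016
```

Level. Release the handle and rise straight up.

Emit:
drive_tool:
  steps: [0,0,0,0,0,0,0.2,0,0,0,0,0,0,0.2,0,0,0,0,0,0,0.2,0,0,0,0,0,0,0.2,0,0,-0.2,0,0,0,0.2]

```text
time_s: 18.45
ee_pos: [0.5804, -0.0937, 0.0711]
tcp_rot: [-3.102, -0.484, 0.01]
contact_force: [0.5, -0.8, 0.1]
width: 0.0553
grasp_force: 0.0
```

Emit:
drive_tool:
  steps: [0,0,-0.3,0,0,0,0.2,0,0,-0.6,0,0,0,0.2,0,0,-0.8,0,0,0,0.2,0,0,-0.8,0,0,0,0.2,0,0,-0.8,0,0,0,0.2]

```text
time_s: 18.95
ee_pos: [0.5823, -0.0941, 0.1941]
tcp_rot: [3.104, 0.484, 0.001]
contact_force: [0.5, -0.1, -0.8]
width: 0.056
grasp_force: 0.0
```

```bash
python3 -c "
from h import *
s=read_state();print(s['ee_pos'],s['contact_force'].round(1));faces((328.7,277.3))
W=cloud(grab_frame('side'))
m=np.hypot(W[...,0]-.5287,W[...,1]+.0665)<.013
print('hub top z (expect .046+.0015)',np.percentile(W[m][:,2],[50,80,90]).round(4))
p=np.array([.5287+.06*np.cos(np.radians(-27.5)),-.0665+.06*np.sin(np.radians(-27.5))]);m=np.hypot(W[...,0]-p[0],W[...,1]-p[1])<.012
print('handle top (expect .078+)',W[m][:,2].max(),W[m&(W[...,2]>.06)].mean(0))"
```

```text
[ 0.58226175 -0.09412163  0.19405969] [ 0.5 -0.1 -0.8]
26 56 bit [0.5704 0.0724 0.0512] gauge [0.5874 0.1338 0.0512] diff mm 0.02 0.00015
hub top z (expect .046+.0015) [0.0469 0.0482 0.0493]
handle top (expect .078+) 0.391132510563742 [ 0.58285992 -0.08885727  0.07432201]
```

```bash
python3 -c "
from h import *
print(finish_job())"
```

```text
the job is handed in; nothing more can be done
None
```

The crank is fully seated and released on the shaft, and about 3⅛ clockwise turns brought the cutter tip level with the gauge top (measured difference about 0.0 mm); I handed the job in at about 19 s, and it returned no verdict.

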